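# Put the vacuum onto the blue line

### The job

Put the vacuum onto the blue line: with a fingertip, first push the selector's black handle round until its white nose points at the blue hose nipple, then push the green valve handle round until it lies in line with the copper pipe and points at the pump connection at the end of the pipe. Push gently, do not pull the handles up off their spindles, and leave the cup, the bolt and the brass weight where they stand.

Things in the scene. Friction and masses are not known exactly. Their poses are not given: they have to be found in the camera images.
- board: Aluminium board 178 x 480 x 12 mm fixed on the bench, with the pipework. Origin on the bench surface, 42 mm from its near edge; +x away from the robot, +y left at yaw 0 (yaw varies +-10 deg). Selector axis at (0, 90) mm, valve axis at (0, -110) mm. Pipe tops 30 mm above the bench, couplings 35 mm, valve bodies 38 mm high and 54 mm across; flat gauge 48 mm across, 38 mm high at (98, -200) mm.
- selector_hub (a point): Point on the vertical turning axis of the black selector handle, 55 mm above the bench; x of this frame points along the handle to its nose, z up. The handle stays where it is left and takes about 2 N to push at 65 mm from the axis. It is only slipped on its spindle, held down by a light spring.
- selector_nose (a point): White nose, the free end of the black selector handle, 89 mm from its axis, 55 mm above the bench.
- blue_port (a point): Blue hose nipple: an upright barb, all blue, collar 22 mm across, top 59 mm above the bench, fixed on the board 125 mm from the selector's axis. Point: on its axis, 55 mm above the bench. The nipples stand at -50, 15 and 80 deg about the selector's axis (0 = board +x, positive anticlockwise from above); which colour stands where varies.
- red_port (a point): Red hose nipple: an upright barb, all red, collar 22 mm across, top 59 mm above the bench, fixed on the board 125 mm from the selector's axis. Point: on its axis, 55 mm above the bench. The nipples stand at -50, 15 and 80 deg about the selector's axis (0 = board +x, positive anticlockwise from above); which colour stands where varies.
- yellow_port (a point): Yellow hose nipple: an upright barb, all yellow, collar 22 mm across, top 59 mm above the bench, fixed on the board 125 mm from the selector's axis. Point: on its axis, 55 mm above the bench. The nipples stand at -50, 15 and 80 deg about the selector's axis (0 = board +x, positive anticlockwise from above); which colour stands where varies.
- valve_hub (a point): Point on the vertical turning axis of the green shut-off valve handle, 55 mm above the bench; x of this frame points along the handle to its nose, z up. The handle stays where it is left and takes about 2 N to push at 65 mm from the axis. It is only slipped on its spindle, held down by a light spring.
- valve_nose (a point): White nose, the free end of the green valve handle, 89 mm from its axis, 55 mm above the bench.
- pump_port (a point): Pump connection: brass end of the copper pipe on the board's -y edge, 125 mm from the valve's axis in board -y. Point on the pipe's axis, 24 mm above the bench.
- cup_mid (a point): Loose clear plastic mixing cup, 67 mm across and 70 mm high, on the bench in front of the board; its centre half-way up. To be left alone.
- bolt_mid (a point): Loose steel hex bolt, 40 x 15 x 13 mm, lying on the board near its far edge, between the two handles; its centre. To be left alone.
- weight_mid (a point): Loose brass hold-down weight, 54 mm across and 63 mm high, standing on the bench at the left end of the board; its centre half-way up. To be left alone.
- selector_handle: The black selector handle: round hub 34 mm across, and one straight bar 14 mm wide, side faces straight from 17 to 80 mm from the axis, white nose. Its underside is 46 mm and its top about 63 mm above the bench. Origin on the turning axis at the underside; x along the handle to its nose.
- selector_stem (a joint): Angle of the black selector handle in the board's frame, rad: 0 = board +x, positive anticlockwise from above; stops at -1.2 and 1.75. At the start it points between the nipples at 15 and 80 deg.
- valve_handle: The green valve handle: round hub 34 mm across, and one straight bar 14 mm wide, side faces straight from 17 to 80 mm from the axis, white nose. Its underside is 46 mm and its top about 63 mm above the bench. Origin on the turning axis at the underside; x along the handle to its nose.
- valve_stem (a joint): Angle of the green handle from shut, rad: 0 = board +x (shut, across the pipe, away from the robot), 1.571 = board -y (open, along the pipe), positive CLOCKWISE from above; stops at -0.1 and 1.8. Starts shut, 0 to 0.35.

How it is judged:
By the outcome, as a careful person would: the job done as asked, in the order asked, and still so for the second after the job is handed in, with the robot touching nothing.
It also fails if it takes over 64 s, if anything falls off the work surface, if the arm or the gripper's body presses on something with over 40 N, if the wrist force passes 120 N, or if a joint passes its speed limit or range.

### The arm

A 6-joint arm with a two-finger parallel gripper is mounted at the origin on the work surface; the furniture and walls round the work are solid. World frame = base frame: x ahead of the robot, y to its left, z up, the work surface at z = 0. Lengths are in m, angles in rad, forces in N, time in s.
With the tool pointing down it reaches from about 0.3 to 0.875 m from the base axis. Payload 6.4 kg.
Tool frame: the origin (TCP) lies midway between the tips of the shut fingers; the grasp point (between the pads) lies 19 mm behind it; z points along the fingers, y is the line along which they close (so a half turn about z gives the same grasp; the last joint's range is limited). The gripper opens to 85 mm and grips with 20 to 120 N. Pads are 22 mm wide; open, the fingers measure 114 mm over their backs; the gripper's body (76 mm by 85 mm) begins 54 mm behind the grasp point. The pads swing forward as they close: fully open they stand 13 mm farther back than shut.
Start: joints at [1.044, 0.181, 1.607, -0, 1.354, -0.206], TCP at [0.181, 0.546, 0.231] pointing down, gripper open.
Joint ranges: [-2.99, 2.99], [-0.89, 2.07], [0.3, 2.58], [-1.14, 4.28], [0, 2.63], [-3.12, 3.12]. Speed limits (rad/s): [2.57, 2.57, 3.01, 3.14, 3.14, 3.14].

### API

Orientations are given as a unit quaternion [w, x, y, z].
In Python, from bench import ctrl gives the robot as it stands. The module is installed in compiled form; this text tells all that it offers.
- The arm moves only by the tool move_arm, never from a script. Its argument "plan" is one flat list of numbers, 6 for each row, row after row: the shift along the world's x, y, z in units of 50 mm (1.0 is 50 mm), then the turn, a rotation vector about the world's x, y, z in rad. A call has 1 to 10 rows; each row is the pose to reach, as a shift and turn from the pose commanded when the call began; what a row does not reach only later rows make up. A row lasts 1/8 s, in which the tool goes at most 62.5 mm and 10.7 degrees, less where a joint would pass 70% of its speed; a pose out of reach is approached as far as the arm can. A call with a gripper value outside its range is refused whole. "grip" is the finger opening in mm, from 0 to 85.4, set as the call begins (left out, the last holds). The fingers move at their own pace and stop on an object; the grip force is fixed at half the most. Time passes only in rows, so rows that repeat a pose let the fingers close. It gives the time, the measured TCP pose, the force, the opening and the grip force at its end, in the units of the state.
- ctrl.get_obs(): the state, without advancing time (a new reading comes with each control period).
- ctrl.camera(name): name is "side" or "top"; returns a dict with "pixels" (400x640x3 uint8, red, green, blue), "fx", "fy", "cx", "cy" (pixels), "origin" and "attitude" of the camera in the world. Camera axes: x right, y down, z forward; pixel columns grow to the right and rows downward; lengths in m; the calibration is good to about 2 mm. A picture is of the moment at which its call begins. There is no depth.
- ctrl.hand_in(): hands the job in; it is judged then, once.
The state is a dict: "time_s": time; "q": joint angles; "dq": joint speeds; "joint_efforts": joint torques, N m; "eef_pos": TCP position; "eef_rot": TCP orientation; "wrist_force": force on the tool from outside, world axes, zero at the start; "torque": the same for the moment, N m; "opening": opening from 0.0 (shut) to 1.0 (fully open); "grasp_force": force on a finger pad.
Only numpy, scipy, OpenCV 4.12 (cv2) and the standard library are available. Lean on these libraries where they do the work, as an engineer would, in place of code of your own. Each camera call takes 0.05 s, during which the arm holds its last target. There are 200 camera calls.

## Working session

There is one attempt and no reset: what is moved stays moved. The work goes in short steps, Python scripts to look and compute and a tool call to move; the robot and the scene stay as the last step left them, time stands still between calls to the robot, and variables do not carry over. Pictures are saved under pics/ and viewed, at most 10 in all, crops included, and the job is handed in when it is done.

Besides the shell and the picture viewer there is one more tool, called after "Emit:" in YAML: its name, and indented under it one key for each argument. move_arm: Moves the arm, as the interface text tells. Its arguments: {"type":"object","properties":{"plan":{"type":"array"},"grip":{"type":"number"}},"required":["plan"]}

```bash
mkdir -p pics; python3 - <<'E'
from bench import ctrl
import cv2,numpy as np
o=ctrl.get_obs();print(o['time_s'],o['eef_pos'],o['eef_rot'],o['opening'])
for n in('top','side'):
    c=ctrl.camera(n);cv2.imwrite(f'pics/{n}0.png',c['pixels'][:,:,::-1]);print(n,{k:np.round(v,4).tolist() for k,v in c.items() if k!='pixels'})
E
```

```text
0.0 [0.18101125 0.54517313 0.23035731] [-3.28601263e-04  1.59714077e-01  9.87162904e-01 -8.40538279e-04] 0.9958923177745365
top {'fx': 485.2036, 'fy': 485.2036, 'cx': 325.19, 'cy': 203.1971, 'origin': [0.3654, -0.0136, 1.0766], 'attitude': [-0.0596, 0.7068, -0.7038, 0.04]}
side {'fx': 440.3902, 'fy': 440.3902, 'cx': 322.2635, 'cy': 202.2767, 'origin': [0.5648, 1.1238, 0.5749], 'attitude': [-0.0088, 0.0282, 0.8428, -0.5375]}
```

View pics/top0.png

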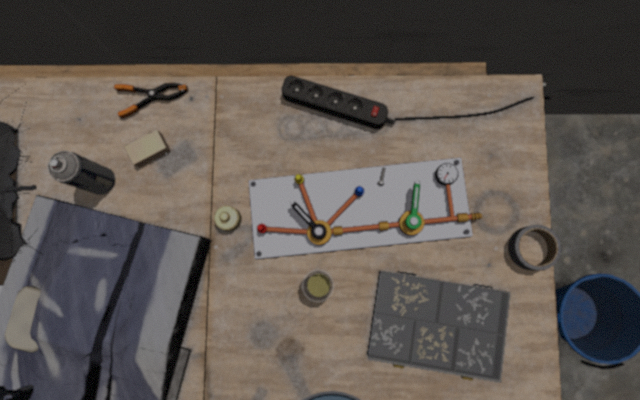

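View pics/side0.png

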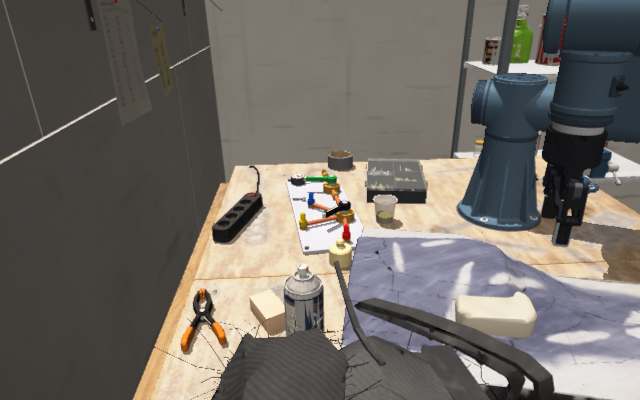

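The top view shows the selector hub at (319,232) with its nose at about (293,206). Red is at (262,228), yellow at (299,179) and blue at (360,191), so blue stands at −50° and red at 80°. The valve hub is at (411,222) with its nose at (416,184), and the cup at (317,288), bolt at (381,176) and weight at (227,218) are all clear of the sweeps. The side view agrees.

```bash
cat > h.py <<'E'
import cv2,numpy as np
from scipy.spatial.transform import Rotation as R
from bench import ctrl
def ray(c,uv,z):
    d=np.array([(uv[0]-c['cx'])/c['fx'],(uv[1]-c['cy'])/c['fy'],1])
    q=c['attitude'];d=R.from_quat([q[1],q[2],q[3],q[0]]).apply(d);o=np.array(c['origin'])
    return (o+d*(z-o[2])/d[2])[:2]
def blob(c,lo,hi,box):
    x0,y0,x1,y1=box;hsv=cv2.cvtColor(c['pixels'],cv2.COLOR_RGB2HSV)
    m=np.zeros(hsv.shape[:2],np.uint8);m[y0:y1,x0:x1]=cv2.inRange(hsv,lo,hi)[y0:y1,x0:x1]
    n,l,s,ce=cv2.connectedComponentsWithStats(m)
    i=1+np.argmax(s[1:,4]);return ce[i],s[i,4],l==i
E
python3 - <<'E'
from h import *
c=ctrl.camera('top')
P=[];B=[]
S=np.array([0,.09])
for n,lo,hi,box,a in [('blue',(100,150,40),(130,255,255),(345,175,375,205),-50),('yel',(22,150,60),(35,255,255),(285,165,312,190),15),('red',(0,190,60),(4,255,255),(250,215,275,240),80)]:
    ce,s,_=blob(c,lo,hi,box);p=ray(c,ce,.053);P.append(p);a=np.radians(a);B.append(S+.125*np.array([np.cos(a),np.sin(a)]));print(n,ce,s,p)
ce,s,m=blob(c,(45,100,30),(85,255,255),(395,170,430,240))
ys,xs=np.nonzero(m);print('green',ce,s)
P=np.array(P);B=np.array(B)
pc,bc=P.mean(0),B.mean(0)
H=(B-bc).T@(P-pc);th=np.arctan2(H[0,1]-H[1,0],H[0,0]+H[1,1]);r=np.array([[np.cos(th),-np.sin(th)],[np.sin(th),np.cos(th)]])
t=pc-r@bc;print('yaw',np.degrees(th),'org',t,'res mm',(P-(B@r.T+t))*1e3)
print('sel',r@S+t,'valve',r@[0,-.11]+t,'pump',r@[0,-.235]+t)
V=cv2.fitLine(np.array([ray(c,(x,y),.06) for x,y in zip(xs,ys) if y<210],np.float32),cv2.DIST_L2,0,.01,.01).ravel();print('valve dir deg',np.degrees(np.arctan2(V[1],V[0])),V[2:])
im=cv2.resize(c['pixels'][160:260,240:380],None,fx=5,fy=5,interpolation=cv2.INTER_CUBIC);cv2.imwrite('pics/sel.png',im[:,:,::-1])
E
```

```text
blue [358.9375     190.79166667] 48 [ 0.53755672 -0.05668096]
yel [298.82352941 178.82352941] 51 [0.56343345 0.07228633]
red [261.7 228.3] 40 [0.45647146 0.14979377]
green [412.88265306 213.31122449] 196
yaw 6.40877830035346 org [ 0.45761999 -0.06236899] res mm [[-0.55205179  2.43903403]
 [-0.51562119 -0.4096828 ]
 [ 1.06767298 -2.02935123]]
sel [0.44757408 0.02706858] valve [ 0.46989832 -0.17168159] pump [ 0.48385097 -0.29590044]
valve dir deg -7.9193163 [ 0.5248637  -0.17179845]
```

View pics/sel.png

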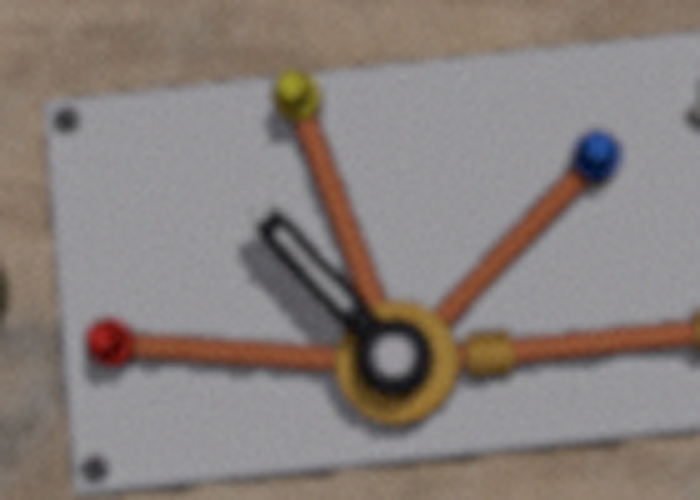

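The crop shows the black bar from hub (393,355) to (268,222) in crop pixels, with its white nose merging into the board. In the full image that is hub (318.6,231) and tip (293.6,204.4). I'll compute its angle and the first approach.

```bash
cat >> h.py <<'E'
SEL=np.array([.4476,.0271]);VAL=np.array([.4699,-.1717])
def target(hub,phi,gap=0,r=.064):
    p=np.radians(phi);u=np.array([np.cos(p),np.sin(p)]);n=np.array([-u[1],u[0]])
    return hub+r*u+(.018+gap)*n
def yaw(o):
    q=o['eef_rot'];y=R.from_quat([q[1],q[2],q[3],q[0]]).apply([0,1,0]);return np.degrees(np.arctan2(y[1],y[0]))
def rows(L):
    # L: list of (x,y,z,yawdeg)
    o=ctrl.get_obs();p=o['eef_pos'];w=yaw(o)
    print('t',o['time_s'],'pos',np.round(p,4),'yaw',round(w,2),'F',np.round(o['wrist_force'],1),'q6',o['q'][5])
    for x,y,z,a in L: print(np.round((np.array([x,y,z])-p)/.05,2).tolist(),round(np.radians(a-w),3))
E
python3 - <<'E'
from h import *
c=ctrl.camera('top')
a=ray(c,(318.6,231),.063);b=ray(c,(293.6,204.4),.063);print(a,b,np.degrees(np.arctan2(*(b-a)[::-1])))
g=ray(c,(412,221),.063);print(g)
t=target(SEL,50,.02)
rows([(*t,.23,50),(*t,.05,50)])
E
```

```text
[0.45036334 0.02840312] [0.50648954 0.08174744] 43.54430377237727
[ 0.47206518 -0.1667448 ]
t 0.2 pos [0.1811 0.5454 0.2307] yaw 71.62 F [0.5 0.2 0.8] q6 -0.20630548051077977
[5.57, -8.9, -0.01] -0.377
[5.57, -8.9, -3.61] -0.377
```

Emit:
move_arm:
  plan: [1,-1,0,0,0,-0.1,1.8,-2.2,0,0,0,-0.2,2.6,-3.4,0,0,0,-0.377,3.4,-4.6,0,0,0,-0.377,4.2,-5.8,0,0,0,-0.377,4.9,-7.0,0,0,0,-0.377,5.5,-8.1,0,0,0,-0.377,5.6,-9.0,0,0,0,-0.377,5.6,-9.0,0,0,0,-0.377,5.6,-9.0,0,0,0,-0.377]
  grip: 0

```text
time_s: 1.45
eef_pos: [0.4619, 0.0935, 0.2312]
eef_rot: [-0.0, 0.344, 0.939, -0.0]
wrist_force: [-0.1, 0.3, 0.1]
opening: -0.0
grasp_force: 0.0
```

Emit:
move_arm:
  plan: [0,0,-0.8,0,0,0,0,0,-1.6,0,0,0,0,0,-2.4,0,0,0,0,0,-3.1,0,0,0,0,0,-3.5,0,0,0,0,0,-3.6,0,0,0,0,0,-3.6,0,0,0]

```text
time_s: 2.33
eef_pos: [0.4613, 0.0963, 0.0516]
eef_rot: [-0.0, 0.342, 0.94, 0.0]
wrist_force: [0.7, -0.3, -0.3]
opening: 0.001
grasp_force: 0.0
```

```bash
python3 - <<'E'
from h import *
rows([(*target(SEL,p),.051,p) for p in (46,42,36,30,24,18,12,6,0,-6,-12,-18,-24,-30)])
E
```

```text
t 2.325 pos [0.4613 0.0963 0.0516] yaw 50.06 F [ 0.7 -0.3 -0.3] q6 -0.9208186861555426
[0.36, -0.21, -0.01] -0.071
[0.44, -0.26, -0.01] -0.141
[0.55, -0.34, -0.01] -0.245
[0.65, -0.43, -0.01] -0.35
[0.75, -0.53, -0.01] -0.455
[0.83, -0.65, -0.01] -0.56
[0.9, -0.76, -0.01] -0.664
[0.96, -0.89, -0.01] -0.769
[1.01, -1.02, -0.01] -0.874
[1.04, -1.16, -0.01] -0.978
[1.05, -1.3, -0.01] -1.083
[1.05, -1.44, -0.01] -1.188
[1.04, -1.57, -0.01] -1.293
[1.01, -1.71, -0.01] -1.397
```

Emit:
move_arm:
  plan: [0.18,-0.1,0,0,0,-0.035,0.36,-0.21,0,0,0,-0.071,0.44,-0.26,0,0,0,-0.141,0.5,-0.3,0,0,0,-0.19,0.55,-0.34,0,0,0,-0.245,0.6,-0.385,0,0,0,-0.3,0.65,-0.43,0,0,0,-0.35,0.7,-0.48,0,0,0,-0.4,0.75,-0.53,0,0,0,-0.455,0.75,-0.53,0,0,0,-0.455]

```text
time_s: 3.58
eef_pos: [0.4998, 0.0688, 0.0518]
eef_rot: [0.0, 0.546, 0.838, 0.0]
wrist_force: [-0.4, 0.8, 0.2]
opening: -0.005
grasp_force: 0.3
```

```bash
python3 - <<'E'
from h import *
rows([(*target(SEL,p),.051,p) for p in (20,16,12,8,4,0,-4,-8,-12,-16)])
c=ctrl.camera('top');im=cv2.resize(c['pixels'][150:260,240:400],None,fx=4,fy=4);cv2.imwrite('pics/s1.png',im[:,:,::-1])
E
```

```text
t 3.575 pos [0.4998 0.0688 0.0518] yaw 23.88 F [-0.4  0.8  0.2] q6 -0.5159359155093813
[0.04, -0.06, -0.02] -0.068
[0.09, -0.13, -0.02] -0.138
[0.13, -0.22, -0.02] -0.207
[0.17, -0.3, -0.02] -0.277
[0.21, -0.39, -0.02] -0.347
[0.24, -0.47, -0.02] -0.417
[0.26, -0.56, -0.02] -0.487
[0.27, -0.66, -0.02] -0.556
[0.28, -0.75, -0.02] -0.626
[0.29, -0.84, -0.02] -0.696
```

View pics/s1.png

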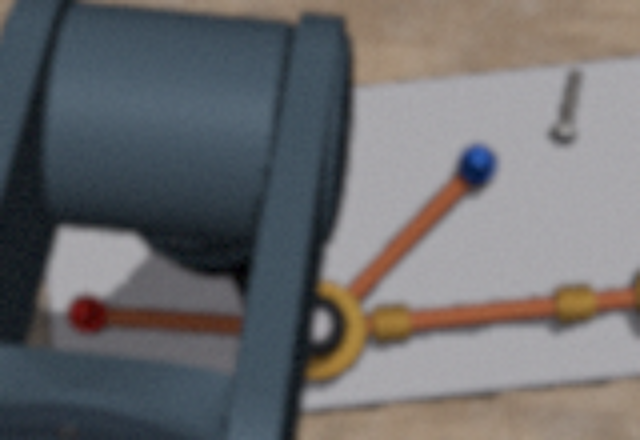

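The arm hides the handle, and only the hub at (322,325) and the blue nipple at (478,165) show. I'll continue the sweep and stop short of the target to check.

Emit:
move_arm:
  plan: [0.04,-0.06,0,0,0,-0.068,0.09,-0.13,0,0,0,-0.138,0.13,-0.22,0,0,0,-0.207,0.17,-0.3,0,0,0,-0.277,0.21,-0.39,0,0,0,-0.347,0.24,-0.47,0,0,0,-0.417,0.26,-0.56,0,0,0,-0.487,0.27,-0.66,0,0,0,-0.556,0.28,-0.75,0,0,0,-0.626,0.29,-0.84,0,0,0,-0.696]

```text
time_s: 4.88
eef_pos: [0.5134, 0.0273, 0.0514]
eef_rot: [-0.0, 0.799, 0.602, 0.0]
wrist_force: [-0.7, 2.6, -0.0]
opening: 0.002
grasp_force: 1.2
```

```bash
python3 - <<'E'
from h import *
rows([(*target(SEL,p),.051,p) for p in (-20,-24,-28,-32,-35,-38)])
E
```

```text
t 4.875 pos [0.5134 0.0273 0.0514] yaw -16.04 F [-0.7  2.6 -0. ] q6 0.10108801321306575
[0.01, -0.1, -0.01] -0.069
[-0.0, -0.2, -0.01] -0.139
[-0.02, -0.29, -0.01] -0.209
[-0.04, -0.38, -0.01] -0.279
[-0.06, -0.44, -0.01] -0.331
[-0.09, -0.51, -0.01] -0.383
```

Emit:
move_arm:
  plan: [0.01,-0.1,0,0,0,-0.069,0,-0.2,0,0,0,-0.139,-0.02,-0.29,0,0,0,-0.209,-0.04,-0.38,0,0,0,-0.279,-0.06,-0.44,0,0,0,-0.331,-0.09,-0.51,0,0,0,-0.383,-0.09,-0.51,0,0,0,-0.383]

```text
time_s: 5.75
eef_pos: [0.5091, 0.0016, 0.0515]
eef_rot: [0.0, 0.898, 0.44, 0.0]
wrist_force: [-0.2, 1.0, -0.3]
opening: -0.0
grasp_force: 0.5
```

```bash
python3 - <<'E'
from h import *
rows([(*target(SEL,p),.051,p) for p in (-38,-40,-43,-45)])
c=ctrl.camera('side');im=cv2.resize(c['pixels'][160:260,270:410],None,fx=5,fy=5);cv2.imwrite('pics/s2.png',im[:,:,::-1])
c=ctrl.camera('top');im=cv2.resize(c['pixels'][150:260,240:400],None,fx=4,fy=4);cv2.imwrite('pics/s3.png',im[:,:,::-1])
E
```

```text
t 5.75 pos [0.5091 0.0016 0.0515] yaw -37.85 F [-0.2  1.  -0.3] q6 0.4298494541074343
[0.0, 0.01, -0.01] -0.003
[-0.02, -0.04, -0.01] -0.038
[-0.05, -0.1, -0.01] -0.09
[-0.07, -0.14, -0.01] -0.125
```

View pics/s3.png

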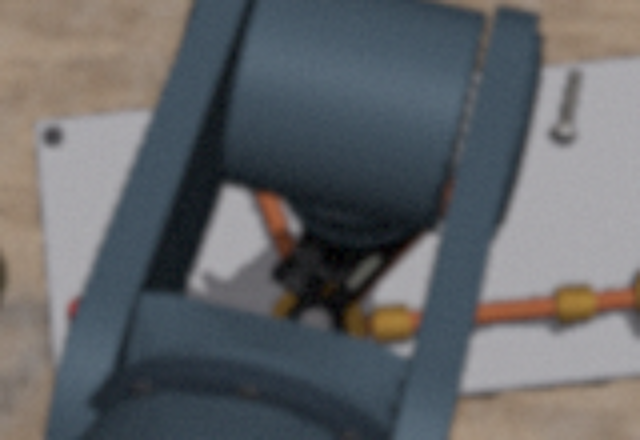

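The handle now lies beside the blue branch, with the bar at about (365,270). I'll push slightly further, then retreat to measure.

Emit:
move_arm:
  plan: [-0.02,-0.03,0,0,0,-0.03,-0.03,-0.06,0,0,0,-0.055,-0.03,-0.06,0,0,0,-0.055,0.1,0.1,0,0,0,-0.055,0.25,0.25,0,0,0,-0.055,0.25,0.25,1.0,0,0,-0.055,0.25,0.25,2.0,0,0,-0.055,0,1.4,2.5,0,0,-0.055,0,2.6,2.5,0,0,-0.055,0,3.8,2.5,0,0,-0.055]

```text
time_s: 7.1
eef_pos: [0.5091, 0.1939, 0.1772]
eef_rot: [0.0, 0.91, 0.414, 0.001]
wrist_force: [-0.0, -1.1, -0.2]
opening: -0.002
grasp_force: 0.0
```

Emit:
move_arm:
  plan: [0,1,0,0,0,0,-0.5,2,0,0,0,0,-0.5,2,0,0,0,0]

```text
time_s: 7.48
eef_pos: [0.4817, 0.2954, 0.176]
eef_rot: [-0.0, 0.909, 0.417, -0.0]
wrist_force: [0.1, -1.0, -0.7]
opening: -0.002
grasp_force: 0.0
```

```bash
python3 - <<'E'
from h import *
rows([])
c=ctrl.camera('top');im=cv2.resize(c['pixels'][160:260,240:380],None,fx=5,fy=5,interpolation=cv2.INTER_CUBIC);cv2.imwrite('pics/s4.png',im[:,:,::-1])
m=(c['pixels'].max(2)<45).astype(np.uint8);b=np.zeros_like(m);b[185:248,300:355]=m[185:248,300:355]
n,l,s,ce=cv2.connectedComponentsWithStats(b);i=1+np.argmax(s[1:,4]);ys,xs=np.nonzero(l==i);print(s[i],ce[i])
P=np.array([ray(c,(x,y),.06) for x,y in zip(xs,ys)])
d=P-SEL;k=np.hypot(*d.T)>.03;print(k.sum())
mm=d[k].mean(0);print('angle from hub',np.degrees(np.arctan2(mm[1],mm[0])))
V=cv2.fitLine(P[k].astype(np.float32),cv2.DIST_L2,0,.01,.01).ravel();print('line',np.degrees(np.arctan2(V[1],V[0])))
E
```

```text
t 7.475 pos [0.4817 0.2954 0.176 ] yaw -40.68 F [ 0.1 -1.  -0.7] q6 1.0495519468471248
[312 211  31  28 101] [322.64356436 228.30693069]
13
angle from hub -46.95327494806289
line -44.64518
```

View pics/s4.png

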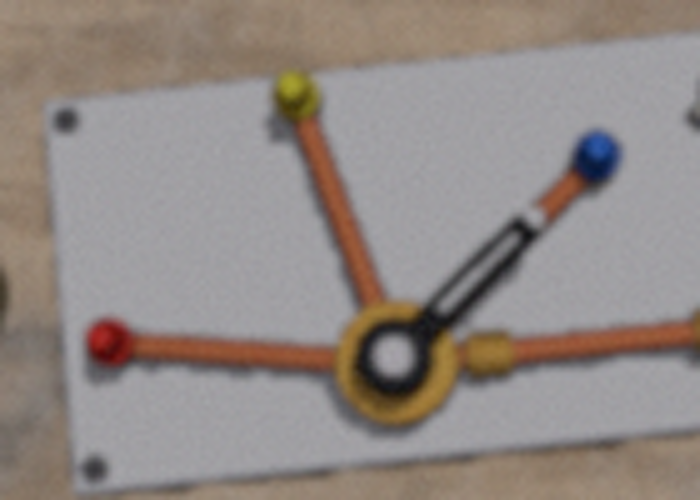

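The hub is at (393,355), the nose at (537,215) and the blue nipple at (598,155) in the crop. Nose and nipple bearings agree within about 0.2°, so the selector is done. Next I'll plan the valve approach.

```bash
sed -i 's/VAL=.*/VAL=np.array([.471,-.170])/' h.py; python3 - <<'E'
from h import *
t=target(VAL,-4,.02)
rows([(*t,.176,-4),(*t,.051,-4)])
c=ctrl.camera('top');print('bolt',ray(c,(381,176),.018))
E
```

```text
t 7.525 pos [0.4828 0.2936 0.176 ] yaw -40.78 F [-0.1 -0.2  0.5] q6 1.0484230859778028
[1.09, -8.6, 0.0] 0.642
[1.09, -8.6, -2.5] 0.642
bolt [ 0.57673708 -0.10706864]
```

Emit:
move_arm:
  plan: [0.2,-1,0,0,0,0.1,0.4,-2.2,0,0,0,0.2,0.6,-3.4,0,0,0,0.3,0.8,-4.6,0,0,0,0.4,1,-5.8,0,0,0,0.5,1.1,-7,0,0,0,0.6,1.1,-8,0,0,0,0.642,1.1,-8.5,0,0,0,0.642,1.1,-8.5,0,0,0,0.642,1.1,-8.5,0,0,0,0.642]

```text
time_s: 8.82
eef_pos: [0.5384, -0.1335, 0.1761]
eef_rot: [-0.0, 0.733, 0.68, -0.0]
wrist_force: [-0.6, -0.0, -0.3]
opening: 0.001
grasp_force: 0.0
```

Emit:
move_arm:
  plan: [0,0,-0.7,0,0,0,0,0,-1.4,0,0,0,0,0,-2.1,0,0,0,0,0,-2.5,0,0,0,0,0,-2.5,0,0,0]

```text
time_s: 9.45
eef_pos: [0.5374, -0.1315, 0.0496]
eef_rot: [-0.002, 0.732, 0.681, -0.001]
wrist_force: [-0.1, 0.6, 0.4]
opening: -0.006
grasp_force: 0.0
```

```bash
python3 - <<'E'
from h import *
rows([(*target(VAL,p),.051,p) for p in range(-5,-80,-4)])
E
```

```text
t 9.45 pos [ 0.5374 -0.1315  0.0496] yaw -4.16 F [-0.1  0.6  0.4] q6 -0.3820763397628009
[-0.02, -0.52, 0.03] -0.015
[-0.01, -0.61, 0.03] -0.085
[0.0, -0.71, 0.03] -0.154
[0.0, -0.8, 0.03] -0.224
[-0.0, -0.89, 0.03] -0.294
[-0.02, -0.98, 0.03] -0.364
[-0.03, -1.08, 0.03] -0.434
[-0.06, -1.17, 0.03] -0.503
[-0.09, -1.25, 0.03] -0.573
[-0.13, -1.34, 0.03] -0.643
[-0.17, -1.42, 0.03] -0.713
[-0.22, -1.5, 0.03] -0.783
[-0.27, -1.58, 0.03] -0.852
[-0.33, -1.65, 0.03] -0.922
[-0.39, -1.72, 0.03] -0.992
[-0.46, -1.78, 0.03] -1.062
[-0.53, -1.84, 0.03] -1.132
[-0.61, -1.89, 0.03] -1.202
[-0.69, -1.94, 0.03] -1.271
```

Emit:
move_arm:
  plan: [0,-0.2,0.03,0,0,0,0,-0.38,0.03,0,0,0,-0.02,-0.52,0.03,0,0,-0.015,-0.01,-0.61,0.03,0,0,-0.085,0,-0.71,0.03,0,0,-0.154,0,-0.8,0.03,0,0,-0.224,0,-0.89,0.03,0,0,-0.294,-0.02,-0.98,0.03,0,0,-0.364,-0.03,-1.08,0.03,0,0,-0.434,-0.06,-1.17,0.03,0,0,-0.503]

```text
time_s: 10.7
eef_pos: [0.536, -0.1921, 0.0533]
eef_rot: [-0.0, 0.88, 0.475, 0.0]
wrist_force: [0.9, 2.4, 1.4]
opening: 0.002
grasp_force: 1.2
```

```bash
python3 - <<'E'
from h import *
rows([(*target(VAL,p),.051,p) for p in range(-37,-78,-4)])
E
```

```text
t 10.7 pos [ 0.536  -0.1921  0.0533] yaw -33.26 F [0.9 2.4 1.4] q6 0.026985302369305283
[-0.06, -0.04, -0.05] -0.065
[-0.1, -0.13, -0.05] -0.135
[-0.14, -0.21, -0.05] -0.205
[-0.19, -0.29, -0.05] -0.275
[-0.24, -0.36, -0.05] -0.344
[-0.3, -0.44, -0.05] -0.414
[-0.36, -0.5, -0.05] -0.484
[-0.43, -0.57, -0.05] -0.554
[-0.5, -0.62, -0.05] -0.624
[-0.58, -0.68, -0.05] -0.694
[-0.66, -0.72, -0.05] -0.763
```

Emit:
move_arm:
  plan: [-0.05,-0.05,-0.02,0,0,-0.065,-0.1,-0.13,-0.03,0,0,-0.135,-0.14,-0.21,-0.03,0,0,-0.205,-0.19,-0.29,-0.03,0,0,-0.275,-0.24,-0.36,-0.03,0,0,-0.344,-0.3,-0.44,-0.03,0,0,-0.414,-0.36,-0.5,-0.03,0,0,-0.484,-0.43,-0.57,-0.03,0,0,-0.554,-0.5,-0.62,-0.03,0,0,-0.624,-0.5,-0.62,-0.03,0,0,-0.624]

```text
time_s: 11.95
eef_pos: [0.5111, -0.2236, 0.052]
eef_rot: [0.0, 0.983, 0.184, 0.001]
wrist_force: [0.8, -0.2, 0.9]
opening: -0.005
grasp_force: 0.5
```

```bash
python3 - <<'E'
from h import *
rows([(*target(VAL,p),.051,p) for p in (-69,-73,-77,-79,-81)])
E
```

```text
t 11.95 pos [ 0.5111 -0.2236  0.052 ] yaw -68.85 F [ 0.8 -0.2  0.9] q6 0.5762575545254249
[-0.01, 0.01, -0.02] -0.003
[-0.08, -0.05, -0.02] -0.072
[-0.16, -0.09, -0.02] -0.142
[-0.2, -0.12, -0.02] -0.177
[-0.25, -0.14, -0.02] -0.212
```

Emit:
move_arm:
  plan: [-0.04,-0.02,-0.02,0,0,-0.036,-0.08,-0.05,-0.02,0,0,-0.072,-0.13,-0.07,-0.02,0,0,-0.11,-0.18,-0.1,-0.02,0,0,-0.16,-0.18,-0.1,-0.02,0,0,-0.16,0.1,-0.05,-0.02,0,0,-0.16,0.4,0,-0.02,0,0,-0.16,0.4,0,1,0,0,-0.16,0.4,0,2,0,0,-0.16,0.4,1,2.5,0,0,-0.16]

```text
time_s: 13.2
eef_pos: [0.5332, -0.1751, 0.1797]
eef_rot: [0.002, 0.995, 0.103, 0.002]
wrist_force: [1.0, 0.5, -0.2]
opening: 0.001
grasp_force: 0.0
```

Emit:
move_arm:
  plan: [0,1,0,0,0,0,0,2.2,0,0,0,0,0,3.4,0,0,0,0,0,4.6,0,0,0,0,0,5.8,0,0,0,0,0,7,0,0,0,0,0,8,0,0,0,0,0,8,0,0,0,0]

```text
time_s: 14.2
eef_pos: [0.5302, 0.2313, 0.176]
eef_rot: [-0.0, 0.994, 0.108, -0.0]
wrist_force: [-0.5, -0.6, 0.4]
opening: -0.004
grasp_force: 0.0
```

```bash
python3 - <<'E'
from h import *
rows([])
c=ctrl.camera('top');im=cv2.resize(c['pixels'][160:260,350:490],None,fx=5,fy=5,interpolation=cv2.INTER_CUBIC);cv2.imwrite('pics/v1.png',im[:,:,::-1])
ce,s,m=blob(c,(45,100,30),(85,255,255),(395,170,470,250));ys,xs=np.nonzero(m);print(ce,s)
P=np.array([ray(c,(x,y),.06) for x,y in zip(xs,ys)])
k=P[:,1]<VAL[1]-.022
V=cv2.fitLine(P[k].astype(np.float32),cv2.DIST_L2,0,.01,.01).ravel();print('line',np.degrees(np.arctan2(V[1],V[0])),k.sum(),V[2:]);mm=P[k].mean(0)-VAL;print(np.degrees(np.arctan2(mm[1],mm[0])))
E
```

```text
t 14.2 pos [0.5302 0.2313 0.176 ] yaw -77.64 F [-0.5 -0.6  0.4] q6 1.5608973829753992
[421.38916256 220.08866995] 203
line -77.97487 66 [ 0.4785843  -0.21915749]
-81.22925949481208
```

View pics/v1.png

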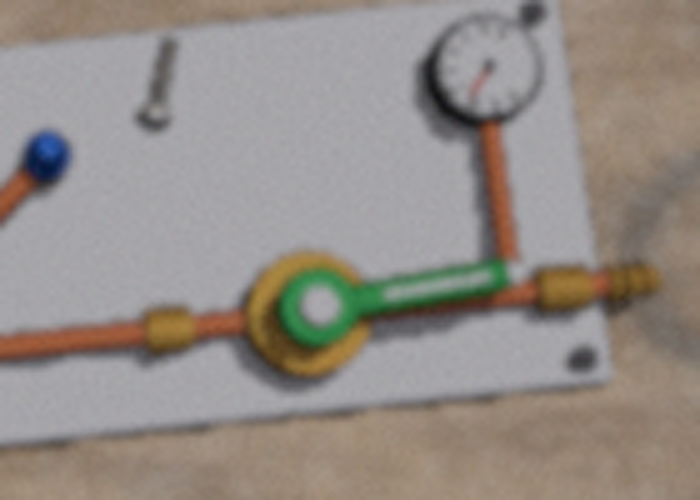

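The valve hub is at (319,306) and its nose at (515,270), a slope of 10.4°. The pipe slopes about 5.9°, so roughly 4.5° remains, and I'll go back for a final nudge.

Emit:
move_arm:
  plan: [0,-1,0,0,0,0,0,-2.2,0,0,0,0,0,-3.4,0,0,0,0,0,-4.6,0,0,0,0,0,-5.8,0,0,0,0,0,-7,0,0,0,0,0,-8.2,0,0,0,0,0,-9.2,0,0,0,-0.08,0,-9.2,0,0,0,-0.08,0,-9.2,0,0,0,-0.08]

```text
time_s: 15.5
eef_pos: [0.5301, -0.2331, 0.1759]
eef_rot: [-0.0, 0.998, 0.064, -0.0]
wrist_force: [-0.2, 0.5, -0.2]
opening: 0.0
grasp_force: 0.0
```

Emit:
move_arm:
  plan: [0,0,-0.7,0,0,0,0,0,-1.4,0,0,0,0,0,-2.1,0,0,0,0,0,-2.5,0,0,0,0,0,-2.5,0,0,0]

```text
time_s: 16.12
eef_pos: [0.5299, -0.2314, 0.05]
eef_rot: [-0.001, 0.998, 0.065, -0.001]
wrist_force: [0.4, 0.2, -0.5]
opening: 0.001
grasp_force: 0.0
```

```bash
python3 - <<'E'
from h import *
rows([(*target(VAL,p),.051,p) for p in (-78,-80,-82,-83)])
E
```

```text
t 16.125 pos [ 0.5299 -0.2314  0.05  ] yaw -82.49 F [ 0.4  0.2 -0.5] q6 0.8229428325586193
[-0.56, 0.05, 0.02] 0.078
[-0.6, 0.03, 0.02] 0.044
[-0.64, 0.01, 0.02] 0.009
[-0.67, 0.0, 0.02] -0.009
```

Emit:
move_arm:
  plan: [-0.25,0,0.02,0,0,0,-0.45,0,0.02,0,0,0,-0.55,0,0.02,0,0,0,-0.61,0,0.02,0,0,0,-0.66,0,0.02,0,0,0,-0.66,0,0.02,0,0,0,-0.4,0,0.02,0,0,0,0,0,0.02,0,0,0,0,0,1,0,0,0,0,0,2,0,0,0]

```text
time_s: 17.38
eef_pos: [0.5307, -0.2319, 0.1508]
eef_rot: [-0.001, 0.998, 0.065, -0.002]
wrist_force: [-0.4, 0.4, -0.4]
opening: 0.006
grasp_force: 0.0
```

Emit:
move_arm:
  plan: [0,1,0.5,0,0,0,0,2.2,0.5,0,0,0,0,3.4,0.5,0,0,0,0,4.6,0.5,0,0,0,0,5.8,0.5,0,0,0,0,7,0.5,0,0,0,0,8.2,0.5,0,0,0,0,9.4,0.5,0,0,0,0,10.4,0.5,0,0,0,0,10.4,0.5,0,0,0]

```text
time_s: 18.62
eef_pos: [0.5298, 0.2912, 0.1757]
eef_rot: [-0.0, 0.998, 0.067, -0.001]
wrist_force: [-0.3, -0.6, -0.2]
opening: 0.002
grasp_force: 0.0
```

```bash
python3 - <<'E'
from h import *
rows([])
c=ctrl.camera('top');im=cv2.resize(c['pixels'][155:305,215:485],None,fx=2.9,fy=2.9,interpolation=cv2.INTER_CUBIC);cv2.imwrite('pics/v2.png',im[:,:,::-1])
ce,s,m=blob(c,(45,100,30),(85,255,255),(395,170,470,250));ys,xs=np.nonzero(m)
P=np.array([ray(c,(x,y),.06) for x,y in zip(xs,ys)])
k=P[:,1]<VAL[1]-.022
V=cv2.fitLine(P[k].astype(np.float32),cv2.DIST_L2,0,.01,.01).ravel();print('line',np.degrees(np.arctan2(V[1],V[0])),k.sum());mm=P[k].mean(0)-VAL;print(np.degrees(np.arctan2(mm[1],mm[0])))
E
```

```text
t 18.625 pos [0.5298 0.2912 0.1757] yaw -82.27 F [-0.3 -0.6 -0.2] q6 1.7417137378421588
line -82.76632 64
-85.28573737625611
```

View pics/v2.png

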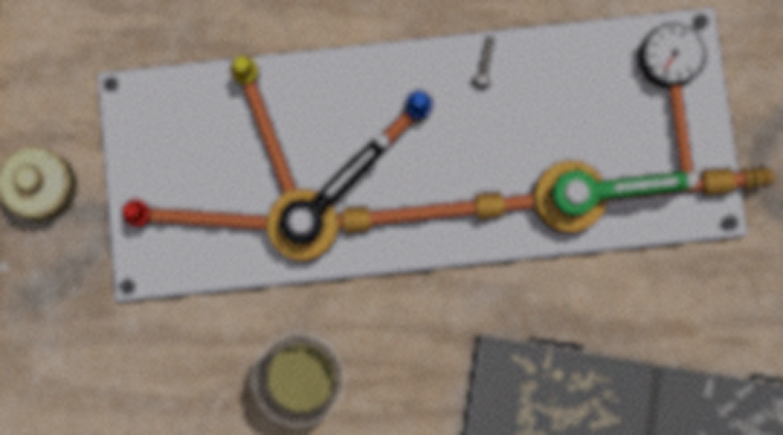

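The green handle from (577,191) to (691,180) slopes 5.5° against the pipe's 5.9°. The selector still points at blue, and the cup, bolt and weight are in place. I'll hand in.

```bash
python3 -c "
from bench import ctrl
print(ctrl.hand_in())"
```

```text
the job is handed in; nothing more can be done
None
```

The job is handed in: the selector points at the blue nipple, and the valve handle lies along the pipe towards the pump connection (both within about 1° in the last top view), with the cup, bolt and weight left where they stood.

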